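# Set up the pour-over on the coffee scale and tare it

### The job

Get the pour-over ready to brew: stand the grey carafe in the middle of the weighing platform of the black coffee scale in front of you, with the black dripper that stands beside it upright and centred on the carafe's mouth; set both down, do not drop them. Then, touching neither of them, press the scale's round orange tare key fully down and let it spring back up, so that the scale starts from zero. Leave the carafe and dripper standing like that, and do not disturb the cup, its saucer or the dosing cup.

Things in the scene. Friction and masses are not known exactly. Their poses are not given: they have to be found in the camera images.
- scale: black coffee scale with the orange key, alone before the robot, 138 x 190 x 26 mm, fixed on rubber feet. Origin: centre of its underside, z up. The weighing platform (128 x 128 mm, top 26 mm above the bench) fills its y -38 to +90 mm; the lower control strip (display, keys; top 17 mm above the bench) fills y -94 to -38 mm and faces the robot within 20 degrees.
- platform (a point): centre of the weighing platform, on its top face (26 mm above the bench); axes as the scale's.
- key_top (a point): centre of the top of the orange tare key: round, 24 mm wide, in a 32 mm aluminium collar 5.5 mm high on the scale's control strip, to the right of the display as the robot sees it (x +48, y -68 mm in the scale's frame). At rest its top is 30 mm above the bench (13 mm over the strip); it moves straight down with the key.
- tare_key (a joint): travel of the orange tare key in m: 0 up, 0.005 fully down. A spring pushes it back; it takes about 2 N to start and 5 N to hold it fully down.
- carafe: dark grey ceramic carafe, 110 x 145 x 57 mm, 0.28 kg, round body 110 mm wide and hollow, wall about 10 mm at the rim (57 mm high), with one upright handle along its +y. Origin: centre of the underside of its bounding box, z up. The round body's axis lies at y -18 mm; the handle (12 mm thick in x, solid to grip) spans y +37 to +71 mm, z 8 to 55 mm.
- carafe_base (a point): centre of the round body's underside.
- carafe_mouth (a point): centre of the carafe's mouth, level with its rim, 57 mm above its underside.
- carafe_handle (a point): top of the carafe's handle, 76 mm from the round body's axis; pinch the handle across the carafe's x, 12 mm thick, to about 35 mm below this point.
- dripper: black cone dripper, alone on the open bench (not the one at the far back right), 115 x 143 x 58 mm, 0.14 kg: flat round foot 115 mm wide, 4 mm thick, that rests on the rim of the carafe; cone up to 108 mm wide; loop handle along -y. Origin: centre under its bounding box, z up. Cone axis at y +13.5 mm; handle 10 mm thick in x, its upright part at y -71 to -58 mm, z 14 to 54 mm.
- dripper_base (a point): centre of the underside of the dripper's round foot.
- dripper_handle (a point): top of the dripper's handle, 75 mm from the cone's axis; pinch the handle across the dripper's x, 10 mm thick, to about 30 mm below this point.
- saucer: glass saucer, 145 mm wide, 21 mm high; bystander. Origin: centre of its underside.
- cup: glass cup of milk tea on the saucer, 93 x 117 x 68 mm; bystander. Origin: centre of its underside.
- dosing_cup: small steel dosing cup, 60 mm wide, 48 mm high; bystander. Origin: centre of its underside.

How it is judged (in metres and radians):
On the way, in this order (a step that is already met when the one before it is completed fails the run):
1. The carafe stands in the middle of the weighing platform (within 22 mm) with the dripper upright on its mouth (centred within 15 mm), and the fingers touch neither (horizontal distance between carafe_base and platform below 0.022 m and z of carafe_base in the frame of platform between -0.004 and 0.004 m and angle between carafe's own z axis and vertical below 0.06 rad and horizontal distance between dripper_base and carafe_mouth below 0.015 m and z of dripper_base in the frame of carafe_mouth between -0.005 and 0.005 m and angle between dripper's own z axis and vertical below 0.08 rad and contact force between the fingers and carafe below 0.1 N and contact force between the fingers and dripper below 0.1 N and linear speed of each of carafe, dripper below 0.02 m/s and value of joint tare_key below 0.001 m), for 0.2 s.
2. With both standing like that and untouched by the fingers, the tare key is pressed fully down (at least 4.2 of its 5 mm) (horizontal distance between carafe_base and platform below 0.022 m and z of carafe_base in the frame of platform between -0.004 and 0.004 m and angle between carafe's own z axis and vertical below 0.06 rad and horizontal distance between dripper_base and carafe_mouth below 0.015 m and z of dripper_base in the frame of carafe_mouth between -0.005 and 0.005 m and angle between dripper's own z axis and vertical below 0.08 rad and contact force between the fingers and carafe below 0.1 N and contact force between the fingers and dripper below 0.1 N and value of joint tare_key above 0.0042 m), for 0.05 s.
At the end, for the whole second after the job is handed in: The carafe stands upright on the weighing platform, its axis within 22 mm of the platform's centre; the dripper rests upright on the carafe's mouth, centred within 15 mm; both are at rest, and the tare key is back up (within 1 mm) (horizontal distance between carafe_base and platform below 0.022 m and z of carafe_base in the frame of platform between -0.004 and 0.004 m and angle between carafe's own z axis and vertical below 0.06 rad and horizontal distance between dripper_base and carafe_mouth below 0.015 m and z of dripper_base in the frame of carafe_mouth between -0.005 and 0.005 m and angle between dripper's own z axis and vertical below 0.08 rad and linear speed of each of carafe, dripper below 0.02 m/s and value of joint tare_key below 0.001 m); the robot touches nothing.
It fails at once if The cup, its saucer or the dosing cup is shifted by more than 25 mm (distance of any of saucer, cup, dosing_cup from where it was at the start of the episode above 0.025 m).
It fails at once if The carafe or the dripper is tipped by more than 40 degrees (angle between any of carafe, dripper's own z axis and vertical above 0.7 rad).
It fails at once if The carafe or the dripper is dropped: it falls freely, touched by nothing, faster than 0.5 m/s ((linear speed of carafe above 0.5 m/s and contact force between carafe and anything else below 0.01 N) or (linear speed of dripper above 0.5 m/s and contact force between dripper and anything else below 0.01 N)).
It also fails if it takes over 72 s, if anything falls off the work surface, if the arm or the gripper's body presses on something with over 40 N, if the wrist force passes 120 N, or if a joint passes its speed limit or range.

### The arm

A 6-joint arm with a two-finger parallel gripper is mounted at the origin on a cart in front of the work surface, level with it; the furniture and walls round the work are solid. World frame = base frame: x ahead of the robot, y to its left, z up, the work surface at z = 0. Lengths are in mm, angles in rad, forces in N, time in s.
With the tool pointing down it reaches from about 300 to 750 mm from the base axis. Payload 8.5 kg.
Tool frame: the origin (TCP) lies on the centre line of the jaws, within the pads' length; the fingertips stand robot.tcp_to_tips ahead of it and the grasp point (between the pads) lies 6 mm ahead of it (robot.tcp_to_tips is the distance from the TCP to the fingertips, in mm); z points along the fingers, y is the direction in which the jaws open and shut (so a half turn about z gives the same grasp; the last joint's range is limited). The gripper opens to 88 mm and grips with 3 to 60 N. Pads are 18 mm wide; open, the fingers measure 123 mm over their backs; the gripper's body (75 mm by 187 mm) begins 45 mm behind the grasp point.
Start: joints at [1.018, 0.381, 1.297, -0, 1.464, -0.215], TCP at [182.268, 518.902, 263.748] pointing down, gripper open.
Joint ranges: [-3.11, 3.11], [-0.89, 2.33], [0.22, 2.48], [-1.42, 4.56], [0.17, 2.85], [-2.88, 2.88]. Speed limits (rad/s): [2.39, 2.39, 3.14, 3.14, 3.14, 3.14].

### API

Orientations are given as [roll, pitch, yaw] about the fixed x, y, z axes, in that order (R = Rz(yaw) Ry(pitch) Rx(roll)).
In Python, from plant import robot gives the robot as it stands.
- The arm moves only by the tool send_rows, never from a script. Its argument "motion" is one flat list of numbers, 6 for each row, row after row: the shift along the tool's x, y, z in cm, then the turn, a rotation vector about the tool's x, y, z in degrees. A call has 1 to 5 rows; each row shifts and turns the commanded pose from where the row before left it, along the tool's axes as they then stand; what a row does not reach is not made up. A row lasts 1/12 s, in which the tool goes at most 41.7 mm and 7.16 degrees, less where a joint would pass 70% of its speed; a pose out of reach is approached as far as the arm can. A call is refused whole if a number of a shift passes 4.17 or a number of a turn 7.16, either way. A call with a gripper value outside its range is refused whole. "grip" is the finger opening in cm, from 0 to 8.81, set as the call begins (left out, the last holds). The fingers move at their own pace and stop on an object; the grip force is fixed at half the most. Time passes only in rows, so rows that do not move let the fingers close. It gives the time, the measured TCP pose, the force and the opening at its end, in the units of the state.
- robot.get_state(): the state, without advancing time (a new reading comes with each control period).
- robot.grab_frame(name): name is "scene" or "top" or "wrist"; returns a dict with "image" (420x560x3 uint8, red, green, blue), "K" (3x3 intrinsics, pixels), "pose" (4x4, takes a point from camera to world coordinates). Camera axes: x right, y up, looking along -z (the intrinsics and any distortion apply to the point x, -y, -z); pixel columns grow to the right and rows downward; lengths in mm; the calibration is good to about 2 mm. A picture is of the moment at which its call begins. There is no depth.
- robot.job_done(): hands the job in, once; it reports no verdict.
The state is a dict: "t": time; "joint_pos": joint angles; "joint_velocities": joint speeds; "joint_efforts": joint torques, N m; "eef_pos": TCP position; "orientation": TCP orientation; "ft_force": force on the tool from outside, world axes, zero at the start; "wrist_torque": the same for the moment, N m; "opening": opening from 0.0 (shut) to 1.0 (fully open).
Only numpy, scipy, OpenCV 4.12 (cv2) and the standard library are available. Lean on these libraries where they do the work, as an engineer would, in place of code of your own. Each camera call takes 0.05 s, during which the arm holds its last target. There are 200 camera calls.

## Working session

There is one attempt and no reset: what is moved stays moved. The work goes in short steps, Python scripts to look and compute and a tool call to move; the robot and the scene stay as the last step left them, time stands still between calls to the robot, and variables do not carry over. Pictures are saved under pics/ and viewed, about 8 in all and at most 12, crops included, and the job is handed in when it is done.

Besides the shell and the picture viewer there is one more tool, called after ">>>" as a command line: name --argument value ..., lists and objects as JSON in quotes. send_rows: Moves the arm, as the interface text tells. Its arguments: {"type":"object","properties":{"motion":{"type":"array"},"grip":{"type":"number"}},"required":["motion"]}

```bash
mkdir -p pics; ls
python3 - <<'E'
from plant import robot
import cv2,numpy as np
print(robot.get_state(), robot.tcp_to_tips)
for n in("scene","top","wrist"):
    f=robot.grab_frame(n); cv2.imwrite(f"pics/{n}0.png",f["image"][:,:,::-1]); print(n,f["K"].tolist(),np.round(f["pose"],4).tolist(),[k for k in f if k!="image"])
E
```

```text
pics
{'t': 0.0, 'joint_pos': array([ 1.01768705e+00,  3.81177492e-01,  1.29822684e+00, -2.15541343e-06,
        1.46359920e+00, -2.15266167e-01]), 'joint_velocities': array([0.00048726, 0.00134283, 0.00023725, 0.00150819, 0.00045487,
       0.00049012]), 'joint_efforts': array([ 3.29412342e-04, -4.37925231e+01, -2.24559385e+01,  7.13344943e-02,
        3.52527201e-02, -1.21904045e-04]), 'eef_pos': array([182.15657026, 518.70796818, 263.15912474]), 'orientation': array([-3.14021389e+00, -2.99279881e-04,  2.80374957e+00]), 'ft_force': array([ 1.04222484, -0.3069312 ,  0.51642739]), 'wrist_torque': array([-0.00016891,  0.04706248,  0.02064346]), 'opening': 1.0014236434854893} 25.0
scene [[387.8605704345323, 0.0, 278.55998335154936], [0.0, 387.8605704345323, 207.46519358698276], [0.0, 0.0, 1.0]] [[0.8877, 0.3381, -0.3125, 233.6104], [-0.46, 0.6786, -0.5726, -735.5626], [0.0184, 0.6521, 0.7579, 1040.1839], [0.0, 0.0, 0.0, 1.0]] ['K', 'pose']
top [[460.85662983365864, 0.0, 277.1602862920533], [0.0, 460.85662983365864, 213.99247200714166], [0.0, 0.0, 1.0]] [[0.028, 0.99, -0.1383, 439.1452], [-0.9995, 0.0299, 0.0117, 4.0059], [0.0157, 0.1379, 0.9903, 1192.8469], [0.0, 0.0, 0.0, 1.0]] ['K', 'pose']
wrist [[361.6908341934474, 0.0, 281.5205217244895], [0.0, 361.6908341934474, 215.49214891905376], [0.0, 0.0, 1.0]] [[0.3318, -0.9055, -0.2644, 114.9399], [0.9433, 0.3184, 0.0934, 543.4299], [-0.0004, -0.2804, 0.9599, 383.8883], [0.0, 0.0, 0.0, 1.0]] ['K', 'pose']
```

View pics/top0.png

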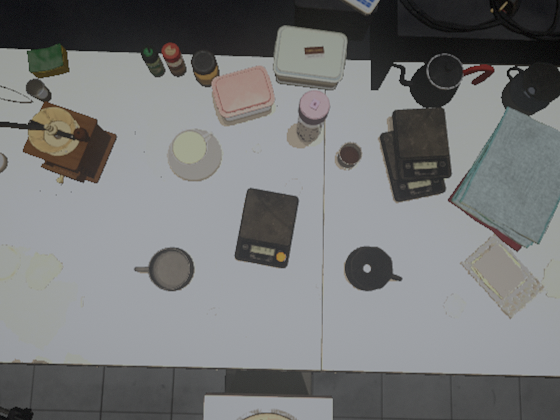

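View pics/scene0.png

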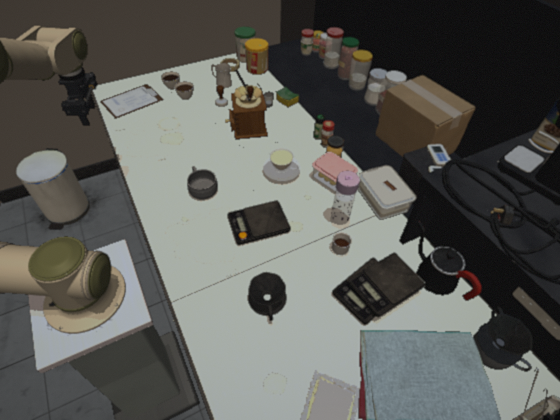

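```bash
cat > h.py <<'E'
import cv2,numpy as np
from scipy.optimize import minimize
def proj(f,P):
    T=np.linalg.inv(f["pose"]); c=P@T[:3,:3].T+T[:3,3]; c=c*[1,-1,-1]
    p=c@f["K"].T; return p[:,:2]/p[:,2:]
def disc(y,r,z,n=48):
    a=np.linspace(0,2*np.pi,n,endpoint=False); return np.c_[r*np.cos(a),y+r*np.sin(a),np.full(n,z)]
def box(x0,x1,y0,y1,z0,z1): return np.array([[x,y,z] for x in(x0,x1) for y in(y0,y1) for z in(z0,z1)],float)
M={"carafe":[np.r_[disc(-18,52,0),disc(-18,55,50),disc(-18,55,57)],box(-6,6,30,71,44,55),box(-6,6,37,71,8,55)],
"dripper":[np.r_[disc(13.5,57.5,0),disc(13.5,57.5,4)],np.r_[disc(13.5,30,4),disc(13.5,54,58)],box(-5,5,-71,-35,46,54),box(-5,5,-71,-58,14,54)],
"scale":[box(-69,69,-38,95,0,26),box(-69,69,-95,-38,0,17)]}
S=4
def world(P,q,z=0):
    c,s=np.cos(q[2]),np.sin(q[2]); return P@np.array([[c,s,0],[-s,c,0],[0,0,1]])+[q[0],q[1],z]
def render(f,name,q,z=0):
    m=np.zeros((420*S,560*S),np.uint8)
    for P in M[name]:
        h=cv2.convexHull(((proj(f,world(P,q,z))+.5)*S).astype(np.float32)); cv2.fillConvexPoly(m,np.round(h).astype(np.int32),255)
    return m
def seg(f,name,q,thr=105,z=0):
    g=cv2.resize(f["image"].max(2),None,fx=S,fy=S,interpolation=cv2.INTER_LINEAR); m=(g<thr)
    if name=="scale": 
        hsv=cv2.cvtColor(cv2.resize(f["image"],None,fx=S,fy=S),cv2.COLOR_RGB2HSV); m|=hsv[...,1]>120
    roi=cv2.dilate(render(f,name,q,z),np.ones((25*S,25*S))); m=(m&(roi>0)).astype(np.uint8)
    return cv2.morphologyEx(m,cv2.MORPH_CLOSE,np.ones((9*S,9*S)))
def fit(frames,name,q0,z=0,thr=105):
    ms=[seg(f,name,q0,thr,z) for f in frames]
    def cost(v):
        q=[v[0],v[1],v[2]/50]; c=0
        for f,m in zip(frames,ms):
            r=render(f,name,q,z)>0; c+=1-(r&(m>0)).sum()/(r|(m>0)).sum()
        return c/len(frames)
    v=np.array([q0[0],q0[1],q0[2]*50]); 
    for s in(15,4):
        r=minimize(cost,v,method="Nelder-Mead",options=dict(initial_simplex=[v]+[v+np.eye(3)[i]*s for i in range(3)],xatol=.1,fatol=1e-5)); v=r.x
    return np.array([v[0],v[1],v[2]/50]),r.fun
def ray(f,u,v,z):
    d=np.linalg.inv(f["K"])@[u,v,1]*[1,-1,-1]; d=f["pose"][:3,:3]@d; o=f["pose"][:3,3]; return o+d*(z-o[2])/d[2]
def yawof(a,b): return np.arctan2(b[1]-a[1],b[0]-a[0])
E
cat > m.py <<'E'
from plant import robot
from h import *
t,s=robot.grab_frame("top"),robot.grab_frame("scene")
def init(c,h,sg,zc,off):
    a,b=ray(t,*c,zc),ray(t,*h,50); y=yawof(a,b)-sg*np.pi/2
    return np.array([a[0]-np.sin(y)*-off*-1*-1,a[1]-np.cos(y)*off,y])
I={}
for n,c,h,sg,zc,off in(("carafe",(172,269),(140,269),1,40,-18),("dripper",(369,268),(400,278),-1,30,13.5),("scale",(267,228),(262,267),-1,20,0)):
    a,b=ray(t,*c,zc),ray(t,*h,40); y=yawof(a,b)-sg*np.pi/2
    q0=np.array([a[0]+np.sin(y)*off,a[1]-np.cos(y)*off,y])
    for fr in([t,s],[t],[s]):
        q,e=fit(fr,n,q0); print(n,np.round(q0,2),np.round(q,3),round(e,3))
        if len(fr)==2: I[n]=q
print("key",ray(t,281,257,30), world(np.array([[48,-68,30.]]),I["scale"]))
np.save("q.npy",I)
out=[]
for f in(t,s):
    im=cv2.resize(f["image"][:,:,::-1],None,fx=S,fy=S)
    for n in I: cv2.drawContours(im,cv2.findContours(render(f,n,I[n]),0,2)[0],-1,(0,0,255),2)
    p=proj(f,np.array([[I["scale"][0],I["scale"][1],0]]))[0]*S
    out.append(im[int(p[1])-300:int(p[1])+300,int(p[0])-650:int(p[0])+650])
cv2.imwrite("pics/fit.png",cv2.resize(np.vstack(out),(650,600)))
E
python3 m.py
```

```text
carafe [4.5431e+02 2.6484e+02 3.0000e-02] [4.53478e+02 2.65598e+02 2.50000e-02] 0.302
carafe [4.5431e+02 2.6484e+02 3.0000e-02] [4.54047e+02 2.65484e+02 2.20000e-02] 0.484
carafe [4.5431e+02 2.6484e+02 3.0000e-02] [4.53759e+02 2.68294e+02 1.70000e-02] 0.118
dripper [ 4.6753e+02 -2.5734e+02 -2.9000e-01] [ 4.66782e+02 -2.56785e+02 -3.23000e-01] 0.057
dripper [ 4.6753e+02 -2.5734e+02 -2.9000e-01] [ 4.67341e+02 -2.56979e+02 -3.35000e-01] 0.054
dripper [ 4.6753e+02 -2.5734e+02 -2.9000e-01] [ 4.66556e+02 -2.56854e+02 -3.29000e-01] 0.06
scale [565.98  15.16   4.62] [568.527  15.969   4.561] 0.067
scale [565.98  15.16   4.62] [568.718  15.947   4.552] 0.042
scale [565.98  15.16   4.62] [567.1    18.291   4.552] 0.089
key [492.64135538 -22.40988855  30.        ] [[494.08086481 -21.25723436  30.        ]]
```

View pics/fit.png

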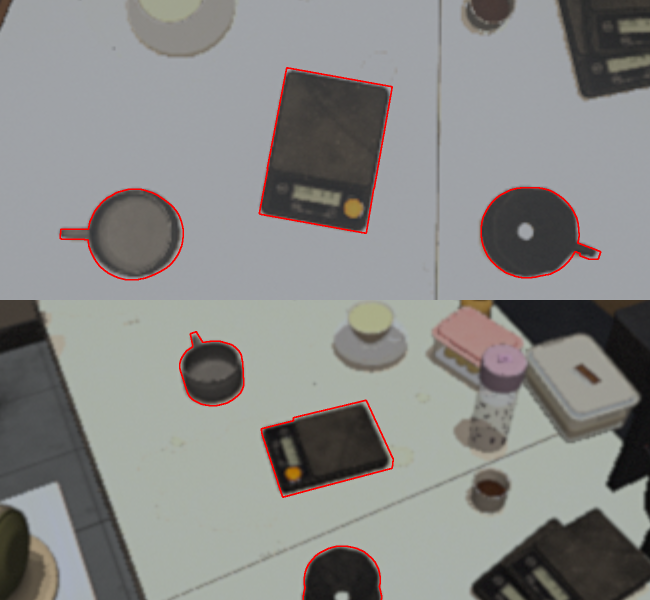

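```bash
cat > p.py <<'E'
import sys,numpy as np
from plant import robot
from scipy.spatial.transform import Rotation as R
s=robot.get_state()
x,y,z,phi=map(float,sys.argv[1:5]); tilt=float(sys.argv[5]) if len(sys.argv)>5 else 0
Rc=R.from_euler('xyz',s["orientation"]); Rt=R.from_euler('xyz',[np.pi,0,phi])*R.from_euler('y',tilt,degrees=True)
d=np.array([x,y,z])-s["eef_pos"]
print("t",round(s["t"],2),"pos",s["eef_pos"].round(1),"ori",s["orientation"].round(4),"F",s["ft_force"].round(1),"open",round(float(s["opening"])*88.1,1))
print("turn deg (tool)",np.degrees((Rc.inv()*Rt).as_rotvec()).round(2))
print("shift cm: in current axes",(Rc.inv().apply(d)/10).round(2)," in target axes",(Rt.inv().apply(d)/10).round(2))
E
python3 p.py 452.3 323.8 200 1.593
```

```text
t 0.25 pos [182.2 518.8 263.5] ori [-3.1410e+00 -2.0000e-04  2.8038e+00] F [0.3 0.5 0.7] open 88.2
turn deg (tool) [-4.000e-02  1.000e-02  6.937e+01]
shift cm: in current axes [-31.94  -9.44   6.35]  in target axes [-20.1   26.57   6.35]
```

>>> send_rows --motion '[0, 0, 0, 0, 0, 6.93, 0, 0, 0, 0, 0, 6.93, 0, 0, 0, 0, 0, 6.93, 0, 0, 0, 0, 0, 6.93, 0, 0, 0, 0, 0, 6.93]' --grip 8.8

```text
t: 0.67
eef_pos: [182.2, 518.9, 263.6]
orientation: [-3.141, 0.0, 2.193]
ft_force: [0.2, 0.0, -0.5]
opening: 0.997
```

>>> send_rows --motion '[0, 0, 0, 0, 0, 6.93, 0, 0, 0, 0, 0, 6.93, 0, 0, 0, 0, 0, 6.93, 0, 0, 0, 0, 0, 6.93, 0, 0, 0, 0, 0, 6.93]'

```text
t: 1.08
eef_pos: [182.2, 518.8, 263.6]
orientation: [-3.141, 0.0, 1.588]
ft_force: [-0.4, -0.2, 0.2]
opening: 0.997
```

>>> send_rows --motion '[-2, 2.66, 0.6, 0, 0, 0, -2, 2.66, 0.6, 0, 0, 0, -2, 2.66, 0.6, 0, 0, 0, -2, 2.66, 0.6, 0, 0, 0, -2, 2.66, 0.6, 0, 0, 0]'

```text
t: 1.5
eef_pos: [318.6, 421.0, 233.5]
orientation: [-3.142, 0.0, 1.595]
ft_force: [-0.5, 0.1, 0.3]
opening: 0.996
```

>>> send_rows --motion '[-2, 2.66, 0.6, 0, 0, 0, -2, 2.66, 0.6, 0, 0, 0, -2, 2.66, 0.6, 0, 0, 0, -2, 2.66, 0.6, 0, 0, 0, -2, 2.66, 0.6, 0, 0, 0]'

```text
t: 1.92
eef_pos: [454.1, 324.0, 203.4]
orientation: [-3.141, -0.0, 1.594]
ft_force: [0.8, 0.0, 0.5]
opening: 1.001
```

```bash
python3 p.py 452.3 323.8 45 1.593
python3 - <<'E'
from plant import robot
from h import *
q=np.load("q.npy",allow_pickle=True).item(); f=robot.grab_frame("wrist")
im=cv2.resize(f["image"][:,:,::-1],None,fx=S,fy=S)
cv2.drawContours(im,cv2.findContours(render(f,"carafe",q["carafe"]),0,2)[0],-1,(0,0,255),3)
cv2.imwrite("pics/w1.png",cv2.resize(im,(560,420)))
E
```

```text
t 1.92 pos [454.1 324.  203.4] ori [-3.1415 -0.      1.5942] F [0.8 0.  0.5] open 88.2
turn deg (tool) [-0.01 -0.    0.07]
shift cm: in current axes [-1.000e-02 -1.800e-01  1.584e+01]  in target axes [-1.000e-02 -1.800e-01  1.584e+01]
```

View pics/w1.png

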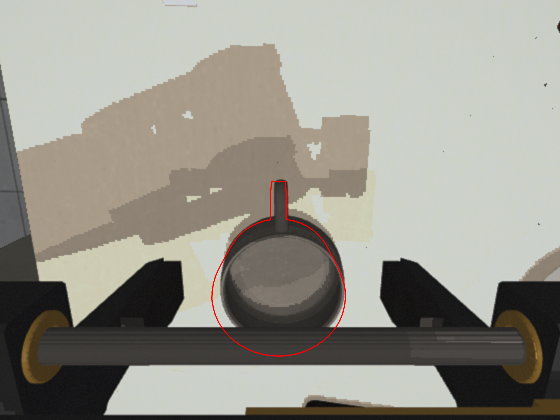

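>>> send_rows --motion '[0, -0.02, 3.4, 0, 0, 0, 0, -0.02, 3.4, 0, 0, 0, 0, 0, 3, 0, 0, 0, 0, 0, 3, 0, 0, 0, 0, 0, 2, 0, 0, 0]'

```text
t: 2.38
eef_pos: [451.5, 324.8, 53.1]
orientation: [-3.139, 0.001, 1.594]
ft_force: [-0.4, 1.4, -0.2]
opening: 1.001
```

>>> send_rows --motion '[0, 0, 1.0, 0, 0, 0, 0, 0, 0, 0, 0, 0, 0, 0, 0, 0, 0, 0]'

```text
t: 2.63
eef_pos: [452.8, 325.4, 46.3]
orientation: [3.141, -0.0, 1.594]
ft_force: [-0.3, 0.8, 1.5]
opening: 0.996
```

>>> send_rows --motion '[0, 0, 0, 0, 0, 0, 0, 0, 0, 0, 0, 0, 0, 0, 0, 0, 0, 0, 0, 0, 0, 0, 0, 0, 0, 0, 0, 0, 0, 0]' --grip 0

```text
t: 3.05
eef_pos: [452.6, 325.3, 46.2]
orientation: [3.141, -0.0, 1.594]
ft_force: [-0.4, 0.1, -1.0]
opening: 0.643
```

>>> send_rows --motion '[0, 0, 0, 0, 0, 0, 0, 0, 0, 0, 0, 0, 0, 0, 0, 0, 0, 0, 0, 0, 0, 0, 0, 0, 0, 0, 0, 0, 0, 0]'

```text
t: 3.47
eef_pos: [452.5, 325.2, 45.7]
orientation: [-3.142, 0.0, 1.594]
ft_force: [-0.6, -0.7, -0.4]
opening: 0.269
```

>>> send_rows --motion '[0, 0, 0, 0, 0, 0, 0, 0, 0, 0, 0, 0, 0, 0, 0, 0, 0, 0, 0, 0, 0, 0, 0, 0, 0, 0, 0, 0, 0, 0]'

```text
t: 3.88
eef_pos: [452.5, 325.2, 45.7]
orientation: [3.141, -0.0, 1.594]
ft_force: [0.7, 0.2, -1.2]
opening: 0.119
```

>>> send_rows --motion '[0, 0, -0.2, 0, 0, 0, 0, 0, -0.5, 0, 0, 0, 0, 0, -1, 0, 0, 0, 0, 0, -1.2, 0, 0, 0, 0, 0, -1.2, 0, 0, 0]'

```text
t: 4.3
eef_pos: [452.4, 325.2, 87.8]
orientation: [-3.141, -0.0, 1.594]
ft_force: [0.3, -0.4, -3.1]
opening: 0.125
```

>>> send_rows --motion '[0, 0, -1.2, 0, 0, 0, 0, 0, -1.2, 0, 0, 0, 0, 0, -1, 0, 0, 0, 0, 0, 0, 0, 0, 0, 0, 0, 0, 0, 0, 0]'

```text
t: 4.72
eef_pos: [452.5, 325.2, 121.2]
orientation: [3.141, -0.0, 1.594]
ft_force: [-0.6, -0.4, -3.1]
opening: 0.123
```

```bash
python3 p.py 593 88 120 1.594;  python3 - <<'E'
from plant import robot
from h import *
f=robot.grab_frame("wrist"); g=robot.grab_frame("scene"); im=g["image"][:,:,::-1]
cv2.imwrite("pics/w2.png",np.hstack([cv2.resize(f["image"][:,:,::-1],(400,300)),cv2.resize(im[100:280,120:360],(400,300))]))
E
```

```text
t 4.72 pos [452.5 325.2 121.2] ori [ 3.1407e+00 -4.0000e-04  1.5943e+00] F [-0.6 -0.4 -3.1] open 10.9
turn deg (tool) [ 0.05 -0.02  0.02]
shift cm: in current axes [-24.05  13.49   0.12]  in target axes [-24.04  13.5    0.12]
```

View pics/w2.png

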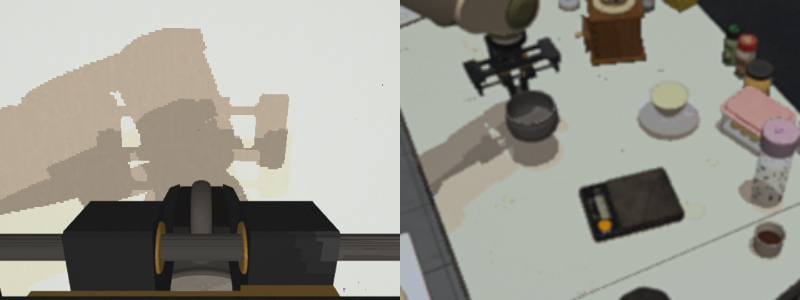

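>>> send_rows --motion '[-0.8, 0.5, 0, 0, 0, 0, -1.6, 0.9, 0, 0, 0, 0, -2.1, 1.2, 0, 0, 0, 0, -2.1, 1.2, 0, 0, 0, 0, -2.1, 1.2, 0, 0, 0, 0]'

```text
t: 5.23
eef_pos: [505.0, 237.9, 120.2]
orientation: [-3.141, 0.0, 1.594]
ft_force: [-0.6, -0.3, -2.9]
opening: 0.12
```

>>> send_rows --motion '[-2.1, 1.2, 0, 0, 0, 0, -2.1, 1.2, 0, 0, 0, 0, -2.1, 1.2, 0, 0, 0, 0, -2.1, 1.2, 0, 0, 0, 0, -2.1, 1.2, 0, 0, 0, 0]'

```text
t: 5.65
eef_pos: [567.4, 134.0, 120.0]
orientation: [-3.14, 0.0, 1.594]
ft_force: [0.2, 1.2, -3.5]
opening: 0.121
```

>>> send_rows --motion '[-2.1, 1.2, 0, 0, 0, 0, -1.6, 1.0, 0, 0, 0, 0, -1, 0.64, 0, 0, 0, 0, 0, 0, 0, 0, 0, 0, 0, 0, 0, 0, 0, 0]'

```text
t: 6.07
eef_pos: [596.1, 89.4, 120.2]
orientation: [-3.14, -0.0, 1.593]
ft_force: [-0.6, 0.3, -3.6]
opening: 0.12
```

```bash
python3 p.py 596.5 89.5 72 1.594
python3 - <<'E'
from plant import robot
from h import *
t,s=robot.grab_frame("top"),robot.grab_frame("scene")
q=np.load("q.npy",allow_pickle=True).item()
c0=np.array([598-.4,30,.022])
out=[]
for f in(t,s):
    im=cv2.resize(f["image"][:,:,::-1],None,fx=S,fy=S)
    for n,qq,z in(("scale",q["scale"],0),("carafe",c0,75)): cv2.drawContours(im,cv2.findContours(render(f,n,qq,z),0,2)[0],-1,(0,0,255),2)
    p=proj(f,np.array([[600,20,60]]))[0]*S
    out.append(im[int(p[1])-280:int(p[1])+280,int(p[0])-360:int(p[0])+360])
cv2.imwrite("pics/w3.png",cv2.resize(np.hstack(out),(800,310)))
E
```

```text
t 6.07 pos [596.1  89.4 120.2] ori [-3.1402e+00 -4.0000e-04  1.5934e+00] F [-0.6  0.3 -3.6] open 10.6
turn deg (tool) [-0.08 -0.02 -0.03]
shift cm: in current axes [0.01 0.04 4.82]  in target axes [0.01 0.04 4.82]
```

View pics/w3.png

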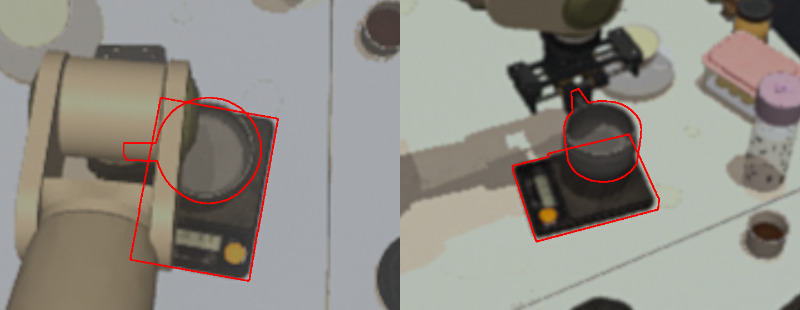

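>>> send_rows --motion '[0, 0, 0.8, 0, 0, 0, 0, 0, 1, 0, 0, 0, 0, 0, 1, 0, 0, 0, 0, 0, 0.9, 0, 0, 0, 0, 0, 0.5, 0, 0, 0]'

```text
t: 6.58
eef_pos: [595.7, 89.8, 76.7]
orientation: [-3.139, -0.0, 1.595]
ft_force: [-0.2, -0.0, -4.5]
opening: 0.12
```

>>> send_rows --motion '[0, 0, 0.15, 0, 0, 0, 0, 0, 0.1, 0, 0, 0, 0, 0, 0.1, 0, 0, 0, 0, 0, 0, 0, 0, 0]'

```text
t: 6.92
eef_pos: [596.6, 89.5, 75.4]
orientation: [3.141, 0.0, 1.594]
ft_force: [-0.2, 0.3, -3.3]
opening: 0.122
```

>>> send_rows --motion '[0, 0, 0.1, 0, 0, 0, 0, 0, 0.1, 0, 0, 0, 0, 0, 0, 0, 0, 0]'

```text
t: 7.17
eef_pos: [596.5, 89.5, 73.3]
orientation: [3.142, 0.0, 1.594]
ft_force: [-0.7, -0.3, -2.5]
opening: 0.123
```

>>> send_rows --motion '[0, 0, 0.1, 0, 0, 0, 0, 0, 0, 0, 0, 0]'

```text
t: 7.33
eef_pos: [596.5, 89.6, 72.4]
orientation: [3.141, 0.0, 1.594]
ft_force: [1.1, 1.0, -1.4]
opening: 0.126
```

>>> send_rows --motion '[0, 0, 0.1, 0, 0, 0, 0, 0, 0, 0, 0, 0]'

```text
t: 7.5
eef_pos: [596.7, 89.6, 71.9]
orientation: [3.141, 0.0, 1.594]
ft_force: [-1.0, 1.5, 2.5]
opening: 0.123
```

>>> send_rows --motion '[0, 0, 0, 0, 0, 0, 0, 0, 0, 0, 0, 0, 0, 0, 0, 0, 0, 0, 0, 0, 0, 0, 0, 0, 0, 0, 0, 0, 0, 0]' --grip 8.8

```text
t: 7.92
eef_pos: [596.5, 89.4, 71.2]
orientation: [3.142, 0.0, 1.594]
ft_force: [-0.4, 0.4, 0.2]
opening: 0.476
```

>>> send_rows --motion '[0, 0, -0.5, 0, 0, 0, 0, 0, -1, 0, 0, 0, 0, 0, -2, 0, 0, 0, 0, 0, -3, 0, 0, 0, 0, 0, -3, 0, 0, 0]'

```text
t: 8.33
eef_pos: [596.2, 89.5, 167.9]
orientation: [-3.141, -0.0, 1.594]
ft_force: [0.1, 0.3, -0.2]
opening: 0.856
```

>>> send_rows --motion '[0, 0, -1, 0, 0, 4, 0, 0, 0, 0, 0, 4, 0, 0, 0, 0, 0, 4, 0, 0, 0, 0, 0, 4, 0, 0, 0, 0, 0, 4]'

```text
t: 8.75
eef_pos: [596.5, 89.5, 177.4]
orientation: [3.14, -0.0, 1.242]
ft_force: [0.7, -0.3, -0.7]
opening: 0.997
```

```bash
python3 p.py 447.2 -315.2 160 1.243
```

```text
t 8.75 pos [596.5  89.5 177.4] ori [ 3.1404e+00 -3.0000e-04  1.2418e+00] F [ 0.7 -0.3 -0.7] open 87.9
turn deg (tool) [ 0.07 -0.02 -0.07]
shift cm: in current axes [-43.13  -1.05   1.73]  in target axes [-43.12  -1.1    1.74]
```

>>> send_rows --motion '[-2, -0.1, 0, 0, 0, 0, -3.5, -0.1, 0, 0, 0, 0, -3.7, -0.1, 0, 0, 0, 0, -3.7, -0.1, 0, 0, 0, 0, -3.7, -0.1, 0, 0, 0, 0]'

```text
t: 9.17
eef_pos: [537.9, -67.4, 177.3]
orientation: [3.14, 0.0, 1.246]
ft_force: [0.8, -0.2, 0.2]
opening: 0.997
```

>>> send_rows --motion '[-3.7, -0.1, 0, 0, 0, 0, -3.7, -0.1, 0, 0, 0, 0, -3.7, -0.1, 0, 0, 0, 0, -3.7, -0.1, 0, 0, 0, 0, -3.7, -0.1, 0, 0, 0, 0]'

```text
t: 9.58
eef_pos: [473.9, -241.5, 177.4]
orientation: [3.14, 0.0, 1.245]
ft_force: [0.5, -0.1, -0.1]
opening: 0.999
```

>>> send_rows --motion '[-3.7, -0.1, 0, 0, 0, 0, -2.5, 0, 0, 0, 0, 0, -1.8, 0, 0, 0, 0, 0, 0, 0, 0, 0, 0, 0]'

```text
t: 9.92
eef_pos: [447.2, -318.4, 177.1]
orientation: [3.14, 0.001, 1.242]
ft_force: [-0.1, -0.1, -0.5]
opening: 0.996
```

```bash
python3 p.py 447.2 -315.2 49 1.243
python3 - <<'E'
from plant import robot
from h import *
q=np.load("q.npy",allow_pickle=True).item()
t,s,f=[robot.grab_frame(n) for n in("top","scene","wrist")]
for fr,nm in(([t],"top"),([s],"scene"),([t,s],"both")):
    c,e=fit(fr,"carafe",np.array([597.6,30,.022]),26); print(nm,"carafe axis",c[:2]-18*np.array([-np.sin(c[2]),np.cos(c[2])]),c[2],e)
print("platform",world(np.array([[0,26,26.]]),q["scale"]))
def ov(f,L):
    im=cv2.resize(f["image"][:,:,::-1],None,fx=S,fy=S)
    for n,qq,z in L: cv2.drawContours(im,cv2.findContours(render(f,n,qq,z),0,2)[0],-1,(0,0,255),2)
    return im
a=ov(f,[("dripper",q["dripper"],0)])
b=ov(t,[("carafe",c,26),("scale",q["scale"],0)]); p=proj(t,np.array([[570,20,60]]))[0]*S
b=b[int(p[1])-210:int(p[1])+210,int(p[0])-280:int(p[0])+280]
cv2.imwrite("pics/w4.png",np.hstack([cv2.resize(a,(400,300)),cv2.resize(b,(400,300))]))
E
```

```text
t 9.92 pos [ 447.2 -318.4  177.1] ori [3.1402e+00 1.4000e-03 1.2417e+00] F [-0.1 -0.1 -0.5] open 87.7
turn deg (tool) [ 0.08  0.08 -0.07]
shift cm: in current axes [ 0.32 -0.12 12.81]  in target axes [ 0.3  -0.1  12.81]
top carafe axis [560.18950005  -0.73223633] 0.31326268424299913 0.635853301587995
scene carafe axis [554.01371252  28.20405262] -0.02321894035490497 0.35404219320044417
both carafe axis [553.9983725   26.47638662] -0.006212449898768383 0.5140078480708017
platform [[594.23108121  12.05843997  26.        ]]
```

View pics/w4.png

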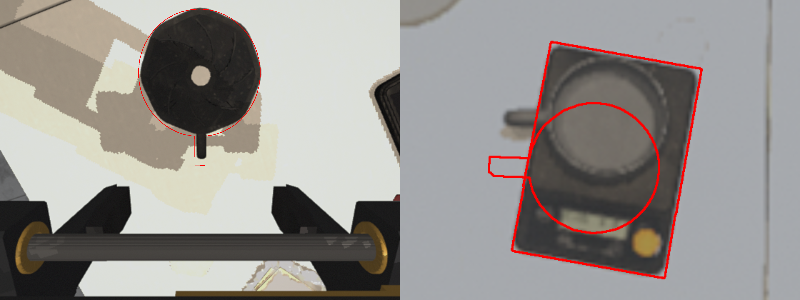

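>>> send_rows --motion '[0.2, 0, 2, 0, 0, 0, 0.2, 0, 3, 0, 0, 0, 0, 0, 3, 0, 0, 0, 0, 0, 2.5, 0, 0, 0, 0, 0, 1.5, 0, 0, 0]'

```text
t: 10.48
eef_pos: [449.4, -309.4, 54.2]
orientation: [-3.139, -0.002, 1.247]
ft_force: [0.6, -0.5, -0.1]
opening: 1.001
```

>>> send_rows --motion '[0, 0, 0.8, 0, 0, 0, 0, 0, 0, 0, 0, 0, 0, 0, 0, 0, 0, 0]'

```text
t: 10.73
eef_pos: [450.0, -311.1, 49.0]
orientation: [3.141, 0.0, 1.246]
ft_force: [0.0, 0.5, 0.9]
opening: 0.999
```

>>> send_rows --motion '[0, 0, 0, 0, 0, 0, 0, 0, 0, 0, 0, 0, 0, 0, 0, 0, 0, 0, 0, 0, 0, 0, 0, 0, 0, 0, 0, 0, 0, 0]' --grip 0

```text
t: 11.15
eef_pos: [449.5, -311.6, 48.6]
orientation: [3.141, 0.0, 1.245]
ft_force: [-0.0, 0.0, -0.4]
opening: 0.646
```

>>> send_rows --motion '[0, 0, 0, 0, 0, 0, 0, 0, 0, 0, 0, 0, 0, 0, 0, 0, 0, 0, 0, 0, 0, 0, 0, 0, 0, 0, 0, 0, 0, 0]'

```text
t: 11.57
eef_pos: [449.4, -311.6, 48.2]
orientation: [-3.142, -0.0, 1.245]
ft_force: [0.3, -0.3, 0.1]
opening: 0.261
```

>>> send_rows --motion '[0, 0, 0, 0, 0, 0, 0, 0, 0, 0, 0, 0, 0, 0, 0, 0, 0, 0, 0, 0, 0, 0, 0, 0, 0, 0, 0, 0, 0, 0]'

```text
t: 11.98
eef_pos: [449.5, -311.5, 48.2]
orientation: [3.142, 0.0, 1.245]
ft_force: [0.8, -0.7, -0.6]
opening: 0.092
```

```bash
python3 p.py 447.2 -315.2 49 1.243
python3 - <<'E'
from plant import robot
from h import *
q=np.load("q.npy",allow_pickle=True).item()
t,s=[robot.grab_frame(n) for n in("top","scene")]
g=cv2.resize(cv2.cvtColor(t["image"],cv2.COLOR_RGB2GRAY),None,fx=S,fy=S,interpolation=cv2.INTER_CUBIC)
p=proj(t,np.array([[570,20,60]]))[0]*S; x0,y0=int(p[0])-280,int(p[1])-210
print("by eye",ray(t,(x0+210*1.4)/S-.5,(y0+118*1.4)/S-.5,83))
# inner wall circle: platform-dark rim vs lighter inside; score radial gradient of projected circles
G=cv2.GaussianBlur(g,(0,0),4).astype(np.float32)
def smp(P): 
    u=((proj(t,P)+.5)*S).astype(np.float32); return cv2.remap(G,u[:,:1].copy(),u[:,1:].copy(),1)[:,0]
best=[]
for x in np.arange(585,610,1):
  for y in np.arange(0,26,1):
    for r in np.arange(42,57,1.5):
      d=disc(0,1,0); A=d*[r-2,r-2,0]+[x,y,83]; B=d*[r+2,r+2,0]+[x,y,83]
      best.append(((smp(A)-smp(B)).mean(),x,y,r))
best.sort(); print(best[-3:],best[:3])
E
```

```text
t 11.98 pos [ 449.5 -311.5   48.2] ori [3.1415 0.     1.2452] F [ 0.8 -0.7 -0.6] open 8.1
turn deg (tool) [0.   0.   0.13]
shift cm: in current axes [-0.42 -0.1  -0.08]  in target axes [-0.42 -0.1  -0.08]
by eye [596.37042261  13.89240323  83.        ]
[(np.float32(15.912862), np.int64(590), np.int64(19), np.float64(43.5)), (np.float32(15.925862), np.int64(591), np.int64(21), np.float64(43.5)), (np.float32(16.196005), np.int64(591), np.int64(20), np.float64(43.5))] [(np.float32(-11.02592), np.int64(596), np.int64(0), np.float64(55.5)), (np.float32(-10.959656), np.int64(595), np.int64(0), np.float64(55.5)), (np.float32(-10.558492), np.int64(594), np.int64(0), np.float64(55.5))]
```

>>> send_rows --motion '[0, 0, -0.2, 0, 0, 0, 0, 0, -0.5, 0, 0, 0, 0, 0, -1, 0, 0, 0, 0, 0, -1.8, 0, 0, 0, 0, 0, -2.2, 0, 0, 0]'

```text
t: 12.5
eef_pos: [449.1, -311.2, 105.9]
orientation: [-3.14, -0.001, 1.245]
ft_force: [0.9, 0.7, -0.7]
opening: 0.091
```

>>> send_rows --motion '[0, 0, -2.2, 0, 0, -4, 0, 0, -2.2, 0, 0, -4, 0, 0, -1.5, 0, 0, -4, 0, 0, -0.8, 0, 0, -4, 0, 0, -0.4, 0, 0, -2.7]'

```text
t: 12.92
eef_pos: [449.7, -311.7, 178.8]
orientation: [3.139, 0.002, 1.575]
ft_force: [-0.9, -0.1, -1.5]
opening: 0.092
```

```bash
python3 p.py 597.9 -57.7 175 1.571
```

```text
t 12.92 pos [ 449.7 -311.7  178.8] ori [3.1394e+00 2.4000e-03 1.5752e+00] F [-0.9 -0.1 -1.5] open 8.1
turn deg (tool) [0.12 0.14 0.24]
shift cm: in current axes [25.34 14.93  0.35]  in target axes [25.4  14.83  0.38]
```

>>> send_rows --motion '[0.9, 0.5, 0, 0, 0, 0, 1.8, 1.05, 0, 0, 0, 0, 2.3, 1.35, 0, 0, 0, 0, 2.3, 1.35, 0, 0, 0, 0, 2.3, 1.35, 0, 0, 0, 0]'

```text
t: 13.33
eef_pos: [505.8, -213.7, 176.4]
orientation: [-3.141, -0.0, 1.569]
ft_force: [0.3, -0.5, -1.9]
opening: 0.092
```

>>> send_rows --motion '[2.3, 1.35, 0, 0, 0, 0, 2.3, 1.35, 0, 0, 0, 0, 2.3, 1.35, 0, 0, 0, 0, 2.3, 1.35, 0, 0, 0, 0, 2.3, 1.35, 0, 0, 0, 0]'

```text
t: 13.75
eef_pos: [573.1, -98.3, 176.3]
orientation: [-3.141, -0.0, 1.57]
ft_force: [0.4, 0.0, -1.0]
opening: 0.092
```

>>> send_rows --motion '[2.1, 1.25, 0, 0, 0, 0, 1.4, 0.85, 0, 0, 0, 0, 0.7, 0.4, 0, 0, 0, 0, 0, 0, 0, 0, 0, 0, 0, 0, 0, 0, 0, 0]'

```text
t: 14.17
eef_pos: [597.4, -58.4, 176.2]
orientation: [-3.141, 0.0, 1.571]
ft_force: [-0.3, 0.1, -1.9]
opening: 0.09
```

```bash
python3 p.py 597.9 -57.7 132 1.571
python3 - <<'E'
from plant import robot
from h import *
q=np.load("q.npy",allow_pickle=True).item()
t,s,w=[robot.grab_frame(n) for n in("top","scene","wrist")]
st=robot.get_state(); e=st["eef_pos"]; ph=st["orientation"][2]; yaw=ph-np.pi/2
ax=e[:2]+70.7*np.array([np.cos(ph),np.sin(ph)])-.9*np.array([np.sin(ph),-np.cos(ph)])
print("axis pred",ax); dq=np.array([*(ax-13.5*np.array([-np.sin(yaw),np.cos(yaw)])),yaw]); cq=np.array([597-.4,13+18,.022])
out=[]
for f in(t,s):
    im=cv2.resize(f["image"][:,:,::-1],None,fx=S,fy=S)
    for n,qq,z in(("carafe",cq,26),("dripper",dq,e[2]-48.2)): cv2.drawContours(im,cv2.findContours(render(f,n,qq,z),0,2)[0],-1,(0,0,255),2)
    p=proj(f,np.array([[590,10,80]]))[0]*S
    out.append(im[int(p[1])-270:int(p[1])+270,int(p[0])-240:int(p[0])+240])
cv2.imwrite("pics/w5.png",cv2.resize(np.hstack(out),(800,450)))
E
```

```text
t 14.17 pos [597.4 -58.4 176.2] ori [-3.1410e+00  1.0000e-04  1.5714e+00] F [-0.3  0.1 -1.9] open 7.9
turn deg (tool) [-0.04  0.01  0.02]
shift cm: in current axes [0.07 0.05 4.42]  in target axes [0.07 0.05 4.42]
axis pred [596.47023628  11.41186357]
```

View pics/w5.png

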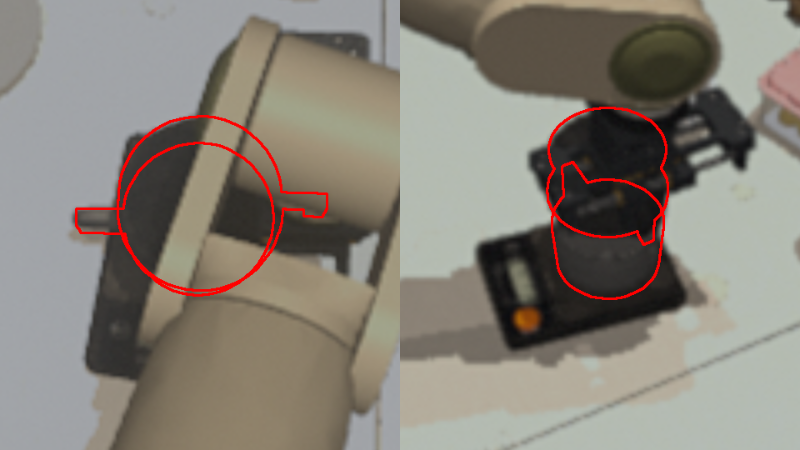

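>>> send_rows --motion '[0.1, 0.05, 0.6, 0, 0, 0, 0, 0, 1, 0, 0, 0, 0, 0, 1, 0, 0, 0, 0, 0, 0.8, 0, 0, 0, 0, 0, 0.4, 0, 0, 0]'

```text
t: 14.73
eef_pos: [597.7, -57.4, 136.2]
orientation: [-3.139, -0.001, 1.571]
ft_force: [-0.9, -0.6, -2.9]
opening: 0.095
```

>>> send_rows --motion '[0, 0, 0.15, 0, 0, 0, 0, 0, 0.1, 0, 0, 0, 0, 0, 0, 0, 0, 0]'

```text
t: 14.98
eef_pos: [598.4, -57.4, 135.8]
orientation: [3.141, 0.0, 1.572]
ft_force: [0.7, -0.3, -1.0]
opening: 0.096
```

>>> send_rows --motion '[0, 0, 0.1, 0, 0, 0, 0, 0, 0, 0, 0, 0, 0, 0, 0, 0, 0, 0]'

```text
t: 15.23
eef_pos: [598.3, -57.4, 135.0]
orientation: [3.141, 0.0, 1.572]
ft_force: [0.1, -0.5, -1.4]
opening: 0.091
```

>>> send_rows --motion '[0, 0, 0.1, 0, 0, 0, 0, 0, 0, 0, 0, 0, 0, 0, 0, 0, 0, 0]'

```text
t: 15.48
eef_pos: [598.3, -57.4, 133.8]
orientation: [3.142, 0.0, 1.572]
ft_force: [-0.3, 0.8, -1.4]
opening: 0.091
```

>>> send_rows --motion '[0, 0, 0.1, 0, 0, 0, 0, 0, 0, 0, 0, 0, 0, 0, 0, 0, 0, 0]'

```text
t: 15.73
eef_pos: [598.3, -57.4, 132.7]
orientation: [3.142, -0.0, 1.572]
ft_force: [0.4, -0.6, -0.7]
opening: 0.094
```

>>> send_rows --motion '[0, 0, 0.1, 0, 0, 0, 0, 0, 0, 0, 0, 0, 0, 0, 0, 0, 0, 0]'

```text
t: 15.98
eef_pos: [598.4, -57.5, 132.0]
orientation: [3.141, 0.0, 1.572]
ft_force: [0.1, -0.5, 1.1]
opening: 0.094
```

>>> send_rows --motion '[0, 0, 0.05, 0, 0, 0, 0, 0, 0, 0, 0, 0, 0, 0, 0, 0, 0, 0]'

```text
t: 16.23
eef_pos: [598.5, -57.6, 131.7]
orientation: [3.141, 0.001, 1.571]
ft_force: [-0.4, -1.9, 4.9]
opening: 0.093
```

>>> send_rows --motion '[0, 0, 0, 0, 0, 0, 0, 0, 0, 0, 0, 0, 0, 0, 0, 0, 0, 0, 0, 0, 0, 0, 0, 0, 0, 0, 0, 0, 0, 0]' --grip 5

```text
t: 16.65
eef_pos: [598.1, -57.2, 131.0]
orientation: [-3.141, -0.0, 1.572]
ft_force: [0.5, -0.1, -0.6]
opening: 0.448
```

>>> send_rows --motion '[0, 0, -0.5, 0, 0, 0, 0, 0, -1, 0, 0, 0, 0, 0, -2, 0, 0, 0, 0, 0, -3, 0, 0, 0, 0, 0, -3, 0, 0, 0]'

```text
t: 17.07
eef_pos: [598.0, -57.3, 228.0]
orientation: [-3.141, -0.0, 1.572]
ft_force: [1.6, 0.3, -0.3]
opening: 0.567
```

```bash
python3 p.py 494.2 -21.3 100 3.4
```

```text
t 17.07 pos [598.  -57.3 228. ] ori [-3.1410e+00 -2.0000e-04  1.5716e+00] F [ 1.6  0.3 -0.3] open 49.9
turn deg (tool) [-1.0000e-02 -4.0000e-02 -1.0476e+02]
shift cm: in current axes [  3.61 -10.37  12.8 ]  in target axes [ 9.11  6.13 12.8 ]
```

>>> send_rows --motion '[0, -3, 0, 0, 0, 0, 0, -3, 0, 0, 0, 0, 0, -3, 0, 0, 0, 0, 0, -3, 0, 0, 0, 0, 0, -3, 0, 0, 0, 0]' --grip 0

```text
t: 17.48
eef_pos: [446.9, -57.3, 227.1]
orientation: [3.14, 0.0, 1.572]
ft_force: [-0.2, 0.5, 0.5]
opening: 0.214
```

>>> send_rows --motion '[0, 0, 0, 0, 0, -7, 0, 0, 0, 0, 0, -7, 0, 0, 0, 0, 0, -7, 0, 0, 0, 0, 0, -7, 0, 0, 0, 0, 0, -7]'

```text
t: 17.9
eef_pos: [448.3, -57.6, 227.3]
orientation: [3.141, 0.001, 2.188]
ft_force: [-0.4, -0.1, 0.4]
opening: 0.007
```

>>> send_rows --motion '[0, 0, 0, 0, 0, -7, 0, 0, 0, 0, 0, -7, 0, 0, 0, 0, 0, -7, 0, 0, 0, 0, 0, -7, 0, 0, 0, 0, 0, -7]'

```text
t: 18.32
eef_pos: [448.3, -57.5, 227.2]
orientation: [-3.142, 0.001, 2.799]
ft_force: [0.5, 0.7, 0.5]
opening: 0.003
```

>>> send_rows --motion '[0, 0, 0, 0, 0, -7, 0, 0, 0, 0, 0, -7, 0, 0, 0, 0, 0, -7, 0, 0, 0, 0, 0, -7, 0, 0, 0, 0, 0, -7]'

```text
t: 18.73
eef_pos: [448.3, -57.5, 227.2]
orientation: [-3.141, 0.001, -2.873]
ft_force: [0.7, -1.3, 0.7]
opening: 0.001
```

>>> send_rows --motion '[0, 0, 0, 0, -6, 0, 0, 0, 0, 0, -6, 0, 0, 0, 0, 0, 0, 0]'

```text
t: 18.98
eef_pos: [447.0, -57.4, 226.9]
orientation: [-3.142, 0.213, -2.88]
ft_force: [-0.2, 0.4, 0.0]
opening: 0.004
```

```bash
python3 p.py 493 -21.6 75 3.4 -12
python3 - <<'E'
from plant import robot
from h import *
q=np.load("q.npy",allow_pickle=True).item()
t,s=[robot.grab_frame(n) for n in("top","scene")]
cq=np.array([597-.4,13+18,.022]); dq=np.array([597.3,13.3-13.5,0])
r,e=fit([s],"dripper",dq,83); print("scene fit dripper axis",r[:2]+13.5*np.array([-np.sin(r[2]),np.cos(r[2])]),r[2],e)
sc=q["scale"]; u=proj(t,world(np.array([[48,-68,30.]]),sc)); print("key px pred",u)
hsv=cv2.cvtColor(t["image"],cv2.COLOR_RGB2HSV); m=(hsv[...,1]>130)&(hsv[...,2]>100); yy,xx=np.nonzero(m[235:275,260:300]); 
if len(xx): print("orange",xx.mean()+260,yy.mean()+235,len(xx))
out=[]
for f in(t,s):
    im=cv2.resize(f["image"][:,:,::-1],None,fx=S,fy=S)
    for n,qq,z in(("carafe",cq,26),("dripper",dq,83)): cv2.drawContours(im,cv2.findContours(render(f,n,qq,z),0,2)[0],-1,(0,0,255),1)
    p=proj(f,np.array([[570,10,80]]))[0]*S
    out.append(im[int(p[1])-270:int(p[1])+270,int(p[0])-240:int(p[0])+240])
cv2.imwrite("pics/w6.png",cv2.resize(np.hstack(out),(800,450)))
E
```

```text
t 18.98 pos [447.  -57.4 226.9] ori [-3.1415  0.2129 -2.88  ] F [-0.2  0.4  0. ] open 0.4
turn deg (tool) [0.03 0.2  0.18]
shift cm: in current axes [-2.04  2.27 15.98]  in target axes [-2.09  2.28 15.97]
scene fit dripper axis [555.77030208 -23.59888396] 0.653877048830352 0.40457005058228446
key px pred [[280.55752436 256.4129659 ]]
orange 280.0 256.3768115942029 69
```

View pics/w6.png

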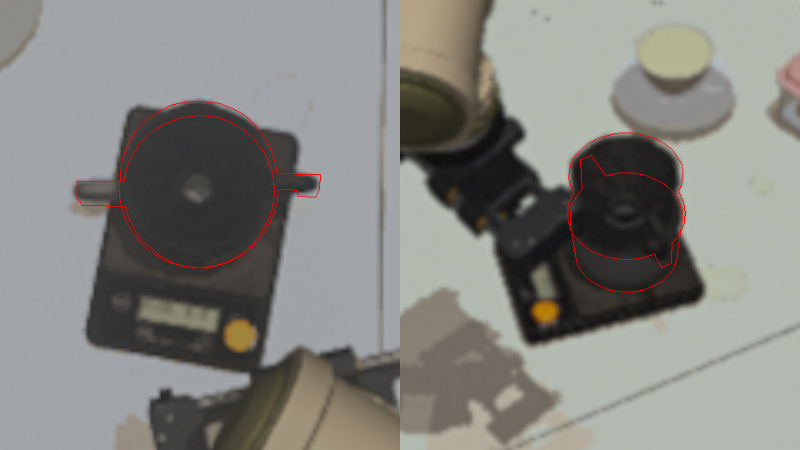

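>>> send_rows --motion '[-0.4, 0.46, 3.2, 0, 0, 0, -0.4, 0.46, 3.2, 0, 0, 0, -0.4, 0.46, 3.2, 0, 0, 0, -0.4, 0.46, 3.2, 0, 0, 0, -0.4, 0.46, 3.1, 0, 0, 0]'

```text
t: 19.5
eef_pos: [494.3, -21.1, 73.5]
orientation: [-3.141, 0.208, -2.878]
ft_force: [0.1, -0.5, -0.3]
opening: 0.003
```

>>> send_rows --motion '[0, 0, 0, 0, 0, 0, 0, 0, 0, 0, 0, 0]'

```text
t: 19.67
eef_pos: [493.3, -21.2, 74.4]
orientation: [3.14, 0.206, -2.877]
ft_force: [-0.6, 0.2, -1.1]
opening: 0.002
```

```bash
python3 p.py 493 -21.6 57 3.4 -12
python3 - <<'E'
from plant import robot
from h import *
w,s=[robot.grab_frame(n) for n in("wrist","scene")]
p=proj(s,np.array([[530,0,60]]))[0].astype(int)
cv2.imwrite("pics/w7.png",np.hstack([cv2.resize(w["image"][:,:,::-1],(400,300)),cv2.resize(s["image"][p[1]-60:p[1]+60,p[0]-80:p[0]+80,::-1],(400,300))]))
E
```

```text
t 19.67 pos [493.3 -21.2  74.4] ori [ 3.14    0.2061 -2.8773] F [-0.6  0.2 -1.1] open 0.2
turn deg (tool) [ 0.16 -0.19  0.33]
shift cm: in current axes [ 0.4  -0.03  1.69]  in target axes [ 0.4  -0.03  1.69]
```

View pics/w7.png

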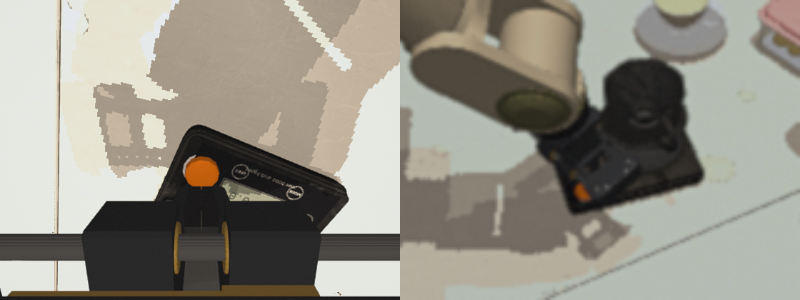

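>>> send_rows --motion '[0.2, 0, 0.9, 0, 0, 0, 0.15, 0, 0.7, 0, 0, 0, 0, 0, 0, 0, 0, 0]'

```text
t: 20.02
eef_pos: [492.9, -22.0, 59.0]
orientation: [-3.141, 0.21, -2.879]
ft_force: [-0.0, 0.1, -0.7]
opening: 0.004
```

>>> send_rows --motion '[0.03, 0, 0.15, 0, 0, 0, 0.04, 0, 0.2, 0, 0, 0, 0, 0, 0, 0, 0, 0]'

```text
t: 20.27
eef_pos: [493.3, -21.9, 55.4]
orientation: [-3.141, 0.21, -2.879]
ft_force: [-0.4, -0.5, 2.5]
opening: 0.002
```

>>> send_rows --motion '[0.03, 0, 0.15, 0, 0, 0, 0, 0, 0, 0, 0, 0]'

```text
t: 20.43
eef_pos: [493.4, -21.9, 53.7]
orientation: [-3.141, 0.21, -2.879]
ft_force: [0.4, -0.4, 3.4]
opening: 0.008
```

>>> send_rows --motion '[0.03, 0, 0.15, 0, 0, 0, 0, 0, 0, 0, 0, 0]'

```text
t: 20.6
eef_pos: [493.4, -21.9, 52.0]
orientation: [-3.141, 0.21, -2.879]
ft_force: [0.1, -1.9, 4.6]
opening: 0.004
```

>>> send_rows --motion '[0.03, 0, 0.15, 0, 0, 0, 0, 0, 0, 0, 0, 0]'

```text
t: 20.77
eef_pos: [493.4, -21.9, 51.0]
orientation: [-3.141, 0.211, -2.879]
ft_force: [-4.1, -1.6, 12.3]
opening: 0.006
```

>>> send_rows --motion '[0.01, 0, 0.05, 0, 0, 0, 0, 0, 0, 0, 0, 0]'

```text
t: 20.93
eef_pos: [493.5, -21.9, 50.8]
orientation: [-3.14, 0.211, -2.879]
ft_force: [-5.1, -2.3, 16.9]
opening: 0.001
```

Key is bottomed (17 N, well above the 5 N hold). Retract, moving back toward the robot.

>>> send_rows --motion '[0, 0, 0, 0, 0, 0, -0.05, 0, -0.25, 0, 0, 0, -0.1, 0, -0.5, 0, 0, 0, -0.1, 0, -0.6, 0, 0, 0, 0, 0, -1.5, 0, 0, 0]'

```text
t: 21.35
eef_pos: [489.0, -22.1, 77.5]
orientation: [3.139, 0.207, -2.879]
ft_force: [-0.1, 0.1, -0.2]
opening: 0.006
```

>>> send_rows --motion '[0, 0, -3, 0, 0, 0, 0.5, 0, -3, 0, 0, 0, 0.8, 0, -3, 0, 0, 0, 1, 0, -3, 0, 0, 0, 1, 0, -3, 0, 0, 0]'

```text
t: 21.77
eef_pos: [427.1, -38.7, 219.3]
orientation: [3.141, 0.208, -2.879]
ft_force: [0.8, 0.0, 0.6]
opening: 0.006
```

>>> send_rows --motion '[3, 0, 0, 0, 0, 0, 3, 0, 0, 0, 0, 0, 2, 0, 0, 0, 0, 0, 0, 0, 0, 0, 0, 0, 0, 0, 0, 0, 0, 0]'

```text
t: 22.18
eef_pos: [352.5, -59.4, 201.7]
orientation: [3.141, 0.209, -2.881]
ft_force: [0.6, 0.5, 0.1]
opening: 0.002
```

```bash
python3 p.py 400 -40 250 3.4 -12
python3 - <<'E'
from plant import robot
from h import *
t,s=[robot.grab_frame(n) for n in("top","scene")]
cq=np.array([597-.4,13+18,.022]); dq=np.array([597.3,13.3-13.5,0])
out=[]
for f in(t,s):
    im=cv2.resize(f["image"][:,:,::-1],None,fx=S,fy=S)
    for n,qq,z in(("carafe",cq,26),("dripper",dq,83)): cv2.drawContours(im,cv2.findContours(render(f,n,qq,z),0,2)[0],-1,(0,0,255),1)
    p=proj(f,np.array([[570,10,80]]))[0]*S
    out.append(im[int(p[1])-270:int(p[1])+270,int(p[0])-240:int(p[0])+240])
cv2.imwrite("pics/w8.png",cv2.resize(np.hstack(out),(800,450)))
E
```

```text
t 22.18 pos [352.5 -59.4 201.7] ori [ 3.1413  0.2094 -2.8808] F [0.6 0.5 0.1] open 0.2
turn deg (tool) [ 0.05 -0.    0.14]
shift cm: in current axes [-5.99  0.65 -3.67]  in target axes [-5.98  0.66 -3.67]
```

View pics/w8.png

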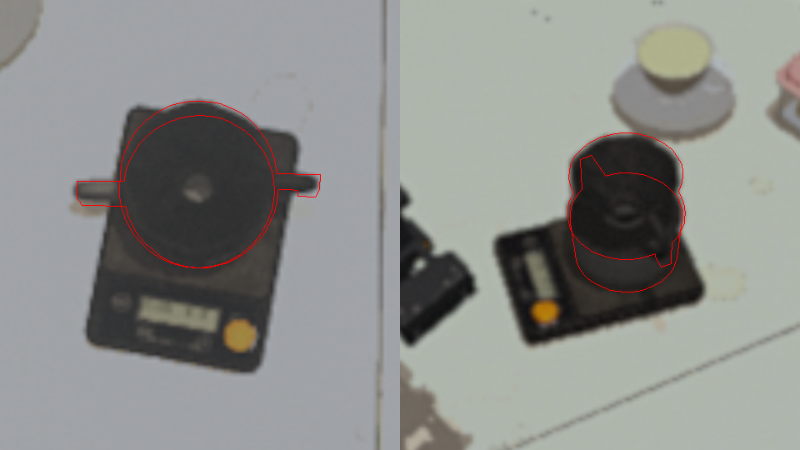

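The carafe and dripper stand as they did before the press, upright with their outlines on the predicted ones. The key is free and the gripper is well clear.

```bash
python3 -c "
from plant import robot
print(robot.job_done())"
```

```text
the job is handed in; nothing more can be done
None
```

The carafe stands on the scale's weighing platform with the dripper upright on its mouth, the tare key has been pressed and released, and the job is handed in at about 22 s of the 72 s allowed.

- **Carafe:** I set it down by its handle until the force showed contact. The estimated axis is about (597, 13) mm, against the platform centre at (594, 12).
- **Dripper:** I set it down by its handle on the carafe's mouth, axes about 1 mm apart by the arm's readings.
- **Tare key:** I pressed it with closed, tilted fingers to about 5 mm of travel. The force rose sharply to 17 N, so it bottomed out, and it dropped back to zero when I withdrew.
- **Last check:** the final pictures (top and scene cameras) show the carafe and dripper upright and unmoved by the press, with the gripper well clear. I never went near the cup, saucer or dosing cup. The camera does not measure the key's spring-back; I judged it from the force alone.
- **Failed checks:** after placing, my automatic outline fits failed for both the carafe and the dripper, because they are dark on a dark scale. The final positions therefore rest on the arm's readings, the drawn model outlines and a by-eye rim centre at (596, 14), which agree within about 2 mm.

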